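# Proof-pull a glued bridge handle on a bench tester

## Robot

A 6-joint arm with a two-finger parallel gripper is mounted at the origin on the work surface. World frame = base frame: x ahead of the robot, y to its left, z up, the work surface at z = 0. Lengths are in mm, angles in degrees, forces in N, time in s.
With the tool pointing down it reaches from about 250 to 775 mm from the base axis. Payload 4 kg.
Tool frame: the origin (TCP) lies at the very end of the fingers, on their centre line; the grasp point (between the pads) lies 19 mm behind it; x points along the fingers, z is the direction in which the jaws open and shut, and the axes are right-handed (so a half turn about x gives the same grasp; the last joint's range is limited). The gripper opens to 85 mm and grips with 20 to 120 N. Pads are 22 mm wide; open, the fingers measure 114 mm over their backs; the gripper's body (76 mm by 85 mm) begins 54 mm behind the grasp point. The pads swing forward as they close: fully open they stand 13 mm farther back than shut.
Start: joints at [-73.574, 4.996, 78.535, -0, 96.463, -5.907], TCP at [209, -508.76, 231.341] pointing down, gripper open.
Joint ranges: [-177.83, 177.83], [-43.37, 116.18], [15.69, 146.23], [-61.86, 241.86], [9.47, 152.12], [-147.06, 147.06]. Speed limits (degrees/s): [159.86, 159.86, 180, 180, 180, 180].

## Interface

Orientations are given as a 3x3 rotation matrix whose columns are the frame's x, y, z axes.
In Python, from bench import telemetry, imaging, close_job gives the robot as it stands.
- The arm moves only by the tool jog_arm, never from a script. Its argument "deltas" is a list of rows, each an object of numbers: "gripper": the closure in counts, from 0 (fully open) to 255 (shut); "x", "y", "z": the shift along the tool's x, y, z in m; "rx", "ry", "rz": the turn, a rotation vector about the tool's x, y, z in rad. A call has 1 to 10 rows; each row shifts and turns the pose as measured when the row begins, along the tool's axes as they then stand; what a row does not reach is not made up. A row lasts 1/12 s, in which the tool goes at most 41.7 mm and 7.16 degrees, less where a joint would pass 70% of its speed; a pose out of reach is approached as far as the arm can. A call with a gripper value outside its range is refused whole. The fingers move at their own pace and stop on an object; the grip force is fixed at half the most. Time passes only in rows, so rows that do not move let the fingers close. It gives the time, the measured TCP pose, the force and the opening at its end, in the units of the state.
- telemetry.sense(): the state, without advancing time (a new reading comes with each control period).
- imaging.read_camera(name): name is "side" or "top"; returns (picture, depth): 384x512x3 uint8, red, green, blue; 384x512 float32, mm along the optical axis (not along the pixel's ray), 0 where there is no reading.
- imaging.calibration(name): a dict with "camera_matrix" (3x3 intrinsics, pixels), "pose" (4x4, takes a point from camera to world coordinates). Camera axes: x right, y down, z forward; pixel columns grow to the right and rows downward; lengths in mm; the calibration is good to about 2 mm. A picture is of the moment at which its call begins. calibration takes no time and is no camera call.
- close_job(): hands the job in, once; it reports no verdict.
The state is a dict: "clock": time; "qpos": joint angles; "dq": joint speeds; "effort": joint torques, N m; "position": TCP position; "ee_rot": TCP orientation; "force": force on the tool from outside, world axes, zero at the start; "moment": the same for the moment, N m; "opening": opening from 0.0 (shut) to 1.0 (fully open).
Only numpy, scipy, OpenCV 4.12 (cv2) and the standard library are available. Lean on these libraries where they do the work, as an engineer would, in place of code of your own. Each camera call takes 0.05 s, during which the arm holds its last target.

## Task

Three repaired slide-case lids sit in pull testers on the lab bench; proof-test the glue of the longest bridge handle. Grip it and pull straight up until its sprung plate has risen about 22 mm (about 13 N, the middle of the gauge band) without ever pulling clearly past the band, hold it steady there for 2 seconds, then ease the plate gently all the way back down onto its stop before you let go, never letting it snap back. Do not lift the plates of the other two testers.

Things in the scene. Friction and masses are not known exactly. Their poses are not given: they have to be found in the camera images.
- long_handle (a point): Centre of the long bridge handle's bar, the one to test: dark steel, 90 mm long (along y), 12 wide (x; grip across x, clear both sides), 12 high, a foot at each end glued to an aluminium plate 80 x 96 mm. At rest 91 mm above the bench, 35 above the plate. z always up. Grey fixed tester block 100 x 110 x 50 mm; its gauge post, 115 mm tall, stands 57 mm toward -y.
- long_plate (a joint): Rise of the long handle's sprung plate in m: 0 down on its stop (start), growing upward, top stop 0.045. Moves only vertically. 250 g plus a 400 N/m spring: leaves the stop at about 4.5 N, 10.5 N at 15 mm, 13.3 N at 22 mm, 16.5 N at 30 mm; snaps down if let go raised. The two black lines on the gauge post mark 15 and 30 mm.
- short_plate (a joint): Rise of the plate with the short bridge handle (50 mm long, 12 wide, same height) in m: 0 down on its stop, growing upward to 0.045. To be left alone. Same tester and plate as the long handle's; the three stand in any order, each turned a little.
- knob_plate (a joint): Rise of the plate with the round knob (32 mm across, top 97 mm above the bench) in m: 0 down on its stop, growing upward to 0.045. To be left alone. Same tester and plate as the long handle's; the three stand in any order, each turned a little.

How it is judged (in metres and radians):
On the way:
1. the long handle's plate is pulled up into the gauge band (15 to 30 mm of rise) and held there for 1.5 s (value of joint long_plate between 0.015 and 0.03 m), for 1.5 s.
At the end, for the whole second after the job is handed in: All three plates are down on their stops (within 2 mm) (value of joint each of long_plate, short_plate, knob_plate below 0.002 m); the robot touches nothing.
It fails at once if the long handle is overpulled (plate above 35 mm) (value of joint long_plate above 0.035 m).
It fails at once if the plate snaps back (falls faster than 0.3 m/s) (velocity of joint long_plate below -0.3 m/s).
It fails at once if another tester's plate is lifted more than 4 mm (value of joint any of short_plate, knob_plate above 0.004 m).
It also fails if it takes over 38 s, if anything falls off the work surface, if the arm or the gripper's body presses on something with over 40 N, if the wrist force passes 120 N, or if a joint passes its speed limit or range.

## Working session

There is one attempt and no reset: what is moved stays moved. The work goes in short steps, Python scripts to look and compute and a tool call to move; the robot and the scene stay as the last step left them, time stands still between calls to the robot, and variables do not carry over. Pictures are saved under pics/ and viewed, and the job is handed in when it is done.

Besides the shell and the picture viewer there is one more tool, called after ">>>" by a JSON object that holds its "api" and its "payload". jog_arm: Moves the arm, as the interface text tells. Its arguments: {"type":"object","properties":{"deltas":{"type":"array","items":{"type":"object","properties":{"gripper":{"type":"number"},"x":{"type":"number"},"y":{"type":"number"},"z":{"type":"number"},"rx":{"type":"number"},"ry":{"type":"number"},"rz":{"type":"number"}}}}},"required":["deltas"]}

```bash
mkdir -p pics
python3 - <<'E'
from bench import telemetry, imaging
import cv2, numpy as np
for n in ("top","side"):
    p,d=imaging.read_camera(n); c=imaging.calibration(n)
    cv2.imwrite(f"pics/{n}1.png",p[:,:,::-1]); np.savez(f"{n}1.npz",p=p,d=d,K=c["camera_matrix"],T=c["pose"])
    print(n,np.round(c["camera_matrix"],1).tolist(),np.round(c["pose"],3).tolist())
s=telemetry.sense();print(s)
E
```

```text
top [[433.5, 0.0, 255.6], [0.0, 433.5, 196.6], [0.0, 0.0, 1.0]] [[0.013, -0.994, 0.107, 395.676], [-1.0, -0.013, 0.001, -8.747], [-0.0, -0.107, -0.994, 1087.354], [0.0, 0.0, 0.0, 1.0]]
side [[416.4, 0.0, 255.0], [0.0, 416.4, 185.2], [0.0, 0.0, 1.0]] [[-0.993, -0.067, 0.099, 433.54], [-0.119, 0.546, -0.829, 875.789], [0.002, -0.835, -0.55, 680.521], [0.0, 0.0, 0.0, 1.0]]
{'clock': 0.1, 'qpos': array([-7.35754199e+01,  5.03860484e+00,  7.86184726e+01,  1.26947255e-03,
        9.64619778e+01, -5.90779300e+00]), 'dq': array([ 0.034614  , -0.05367842, -0.2143375 , -0.01355829,  0.0909267 ,
       -0.02408884]), 'effort': array([ 1.98509792e-03, -3.53015435e+01, -3.14217997e+01, -3.80872398e-04,
        7.97274231e-03, -2.86823088e-06]), 'position': array([ 208.85703899, -508.31297624,  230.19944221]), 'ee_rot': array([[-5.66416335e-04,  9.24994299e-01,  3.79980559e-01],
       [ 1.99933580e-03,  3.79980908e-01, -9.24992169e-01],
       [-9.99997841e-01,  2.35778064e-04, -2.06460161e-03]]), 'force': array([-1.21463655,  0.69123637, -0.31882678]), 'moment': array([ 0.02638419, -0.00201108, -0.01158382]), 'opening': 0.9949471138526649}
```

View pics/top1.png

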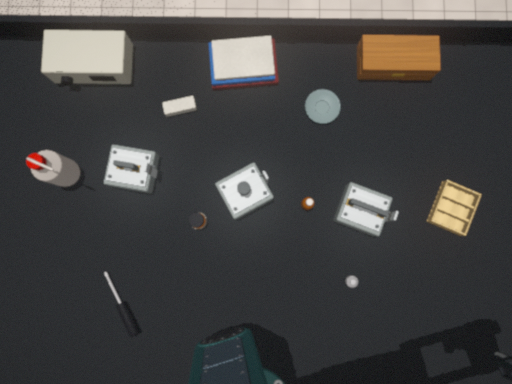

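View pics/side1.png

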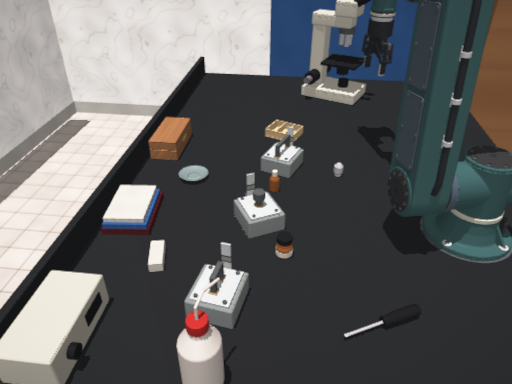

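The top view shows the short handle at (130,168), the knob at (245,190) and the long handle at about (367,209), with its gauge post at (395,215). Next I measure the long handle by depth.

Run:
```python
import numpy as np, cv2
def cloud(n):
    f=np.load(n+"1.npz");d=f["d"];K=f["K"];T=f["T"]
    v,u=np.mgrid[:384,:512]
    P=np.stack([(u-K[0,2])/K[0,0]*d,(v-K[1,2])/K[1,1]*d,d],-1)
    return f["p"],d,P@T[:3,:3].T+T[:3,3]
for n,(u0,u1,v0,v1) in dict(top=(325,412,170,245),side=(255,310,118,180)).items():
    p,d,W=cloud(n); W=W[v0:v1,u0:u1].reshape(-1,3); c=p[v0:v1,u0:u1].reshape(-1,3)
    print(n,np.histogram(W[:,2],bins=range(-10,135,5)))
    for lo,hi in((46,66),(82,99),(103,125)):
        m=(W[:,2]>lo)&(W[:,2]<hi); q=W[m]
        if m.sum()<4: continue
        r=cv2.minAreaRect(q[:,:2].astype(np.float32)); print(lo,hi,m.sum(),q.mean(0).round(1),q.min(0).round(1),q.max(0).round(1),r)
        e=np.linalg.svd(q[:,:2]-q[:,:2].mean(0),full_matrices=False)[2][0];print("axis deg",np.degrees(np.arctan2(e[1],e[0])))
p,d,W=cloud("top")
cv2.imwrite("pics/crop1.png",cv2.resize(p[165:250,320:415,::-1],None,fx=7,fy=7,interpolation=cv2.INTER_CUBIC))
```

```text
top (array([  24, 1994, 2288,   51,   24,   22,   20,   23,   24,   26,   29,
        288,  528,  786,   46,    9,   10,    8,   13,   22,   44,  175,
         12,    7,   13,    9,    0,    0]), array([-10,  -5,   0,   5,  10,  15,  20,  25,  30,  35,  40,  45,  50,
        55,  60,  65,  70,  75,  80,  85,  90,  95, 100, 105, 110, 115,
       120, 125, 130]))
46 66 1636 [ 481.2 -266.1   54.4] [ 419.3 -334.2   46. ] [ 546.3 -200.7   65.5] ((481.8756103515625, -269.7140197753906), (113.43181610107422, 100.32290649414062), 70.04570007324219)
axis deg -119.51292004902466
82 99 226 [ 480.9 -270.9   95.1] [ 453.4 -323.2   83. ] [ 503.7 -224.3   98.9] ((478.198974609375, -273.9938659667969), (104.2043685913086, 19.71623992919922), 71.28002166748047)
axis deg -110.69584433764656
103 125 32 [ 463.3 -321.2  112.1] [ 454.1 -325.7  104.6] [ 472.7 -317.   117.2] ((463.2947692871094, -321.4902648925781), (4.169981479644775, 19.646690368652344), 71.53404998779297)
axis deg 160.64595409823767
side (array([   1, 1101,  609,  106,  121,  117,  157,  160,   80,   62,   80,
        151,  182,  216,   
[... 177 characters left out ...]
0,  65,  70,  75,  80,  85,  90,  95, 100, 105, 110, 115,
       120, 125, 130]))
46 66 571 [ 480.2 -245.7   54.1] [ 420.2 -332.6   46. ] [ 544.2 -124.3   65.6] ((497.166748046875, -231.2093963623047), (200.04879760742188, 100.22183990478516), 67.09404754638672)
axis deg 73.99292683338047
82 99 123 [ 479.9 -270.9   92.7] [ 454.4 -329.9   82.2] [ 502.3 -218.4   98.5] ((478.09765625, -273.0213623046875), (114.37515258789062, 20.28850746154785), 71.8465347290039)
axis deg 69.35242251194643
103 125 22 [ 463.9 -320.8  109.3] [ 455.8 -326.8  104. ] [ 472.1 -316.4  114.6] ((463.9370422363281, -321.7581481933594), (10.154953002929688, 16.34756851196289), 87.7392807006836)
axis deg 163.78953524549195
```

View pics/crop1.png

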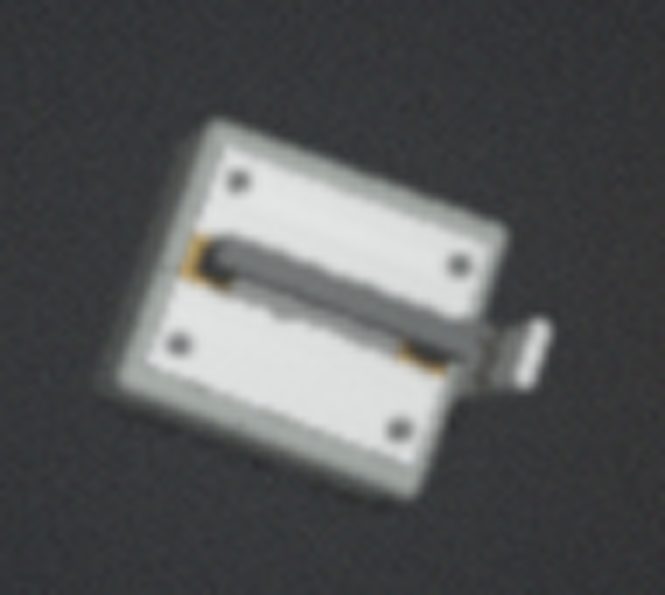

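>>> {"api": "jog_arm", "payload": {"deltas": [{"y": 0.02,"rx": -0.04},{"y": 0.035,"rx": -0.085},{"y": 0.035,"rx": -0.085},{"y": 0.035,"rx": -0.085},{"y": 0.035,"rx": -0.085},{"y": 0.035,"rx": -0.085},{"y": 0.035,"rx": -0.085},{"y": 0.035,"rx": -0.085}]}}

```text
invalid input
```

```bash
cat > h.py <<'E'
import numpy as np
from bench import telemetry
from scipy.spatial.transform import Rotation as R
def goal(p,ang=71.2):
    a=np.radians(ang); y=np.array([np.cos(a),np.sin(a),0]); x=np.array([0,0,-1.]); z=np.cross(x,y)
    s=telemetry.sense(); M=s["ee_rot"]
    print("clock",s["clock"],"pos",s["position"].round(1),"F",s["force"].round(2),"M",s["moment"].round(2),"op",round(s["opening"],3))
    print("shift tool mm",(M.T@(np.array(p)-s["position"])).round(1),"rot rad",R.from_matrix(M.T@np.c_[x,y,z]).as_rotvec().round(4))
E
python3 - <<'E'
from h import *
goal([482,-268,200])
f=np.load("top1.npz")
for n,b in dict(top=(325,412,170,245),side=(255,310,118,180)).items():
    f=np.load(n+"1.npz");d=f["d"];K=f["K"];T=f["T"];v,u=np.mgrid[:384,:512]
    W=np.stack([(u-K[0,2])/K[0,0]*d,(v-K[1,2])/K[1,1]*d,d],-1)@T[:3,:3].T+T[:3,3]
    W=W[b[2]:b[3],b[0]:b[1]].reshape(-1,3)
    A=np.radians(71.2);e=np.array([np.cos(A),np.sin(A)]);nn=np.array([e[1],-e[0]])
    q=W[(W[:,2]>88)&(W[:,2]<100)]; s=(q[:,:2]-[482,-268])@e; l=(q[:,:2]-[482,-268])@nn
    m=s>-46; print(n,"s range",s[m].min(),s[m].max(),"hist",np.histogram(s,bins=range(-64,64,8)))
    m=abs(s)<36; print("lat med",np.median(l[m]),np.percentile(l[m],[3,97]),"slope deg",np.degrees(np.polyfit(s[m],l[m],1)[0]))
E
```

```text
clock 0.1 pos [ 208.9 -508.3  230.2] F [-1.21  0.69 -0.32] M [ 0.03 -0.   -0.01] op 0.995
shift tool mm [  30.5  344.  -118.4] rot rad [-0.8529 -0.0018 -0.0011]
top s range -44.37444191514755 44.90345771814279 hist (array([ 0,  9,  9, 24, 20, 20, 18, 21, 18, 19, 20, 18, 22, 12,  0]), array([-64, -56, -48, -40, -32, -24, -16,  -8,   0,   8,  16,  24,  32,
        40,  48,  56]))
lat med 0.32633477811568884 [-5.6240694   6.54192382] slope deg 1.6303788192039028
side s range -45.07793654324579 47.62330748218821 hist (array([ 8, 12,  3,  6,  6,  5, 10,  6,  6,  7,  7,  7,  6, 13,  0]), array([-64, -56, -48, -40, -32, -24, -16,  -8,   0,   8,  16,  24,  32,
        40,  48,  56]))
lat med -1.9546704884309007 [-6.10959342  5.978435  ] slope deg 1.5894865918757666
```

The bar centre comes out at about (482, -268) with its axis near 69.7°. The move was refused, probably because every row needs all its fields, so I'll send complete rows.

>>> {"api": "jog_arm", "payload": {"deltas": [{"x": 0,"y": 0.02,"z": 0,"rx": -0.04,"ry": 0,"rz": 0,"gripper": 0},{"x": 0,"y": 0.035,"z": 0,"rx": -0.085,"ry": 0,"rz": 0,"gripper": 0},{"x": 0,"y": 0.035,"z": 0,"rx": -0.085,"ry": 0,"rz": 0,"gripper": 0},{"x": 0,"y": 0.035,"z": 0,"rx": -0.085,"ry": 0,"rz": 0,"gripper": 0},{"x": 0,"y": 0.035,"z": 0,"rx": -0.085,"ry": 0,"rz": 0,"gripper": 0},{"x": 0,"y": 0.035,"z": 0,"rx": -0.085,"ry": 0,"rz": 0,"gripper": 0}]}}

```text
clock: 0.6
position: [369.7, -402.4, 224.7]
ee_rot: [[-0.007, 0.653, 0.758], [0.007, 0.758, -0.652], [-1.0, 0.001, -0.01]]
force: [0.2, 0.1, -0.1]
opening: 1.0
```

```bash
sed -i 's/71.2/69.8/' h.py; python3 -c "
from h import *
goal([482,-268,200])"
```

```text
clock 0.6 pos [ 369.7 -402.4  224.7] F [ 0.17  0.1  -0.12] M [ 0.02  0.   -0.01] op 1.0
shift tool mm [ 24.8 175.1  -2.4] rot rad [-0.3583 -0.0099 -0.0024]
```

>>> {"api": "jog_arm", "payload": {"deltas": [{"x": 0.004,"y": 0.033,"z": 0,"rx": -0.07,"ry": -0.002,"rz": 0,"gripper": 0},{"x": 0.004,"y": 0.033,"z": 0.002,"rx": -0.07,"ry": -0.002,"rz": 0,"gripper": 0},{"x": 0.004,"y": 0.033,"z": 0.005,"rx": -0.07,"ry": -0.002,"rz": 0,"gripper": 0},{"x": 0.004,"y": 0.033,"z": 0.007,"rx": -0.07,"ry": -0.002,"rz": 0,"gripper": 0},{"x": 0.004,"y": 0.025,"z": 0.007,"rx": -0.05,"ry": 0,"rz": 0,"gripper": 0},{"x": 0,"y": 0,"z": 0,"rx": 0,"ry": 0,"rz": 0,"gripper": 0}]}}

```text
clock: 1.1
position: [479.5, -268.4, 200.0]
ee_rot: [[-0.003, 0.346, 0.938], [0.009, 0.938, -0.346], [-1.0, 0.008, -0.006]]
force: [-0.5, 0.0, -0.5]
opening: 1.0
```

```bash
python3 -c "
from h import *
goal([482,-268,72])"
```

```text
clock 1.1 pos [ 479.5 -268.4  200. ] F [-0.53  0.04 -0.53] M [-0.03  0.02 -0.06] op 1.0
shift tool mm [128.    0.2   2.9] rot rad [-0.0012 -0.006  -0.0078]
```

>>> {"api": "jog_arm", "payload": {"deltas": [{"x": 0.02,"y": 0,"z": 0.002,"rx": 0,"ry": -0.006,"rz": -0.008,"gripper": 0},{"x": 0.025,"y": 0,"z": 0,"rx": 0,"ry": 0,"rz": 0,"gripper": 0},{"x": 0.025,"y": 0,"z": 0,"rx": 0,"ry": 0,"rz": 0,"gripper": 0},{"x": 0.01,"y": 0,"z": 0,"rx": 0,"ry": 0,"rz": 0,"gripper": 0},{"x": 0,"y": 0,"z": 0,"rx": 0,"ry": 0,"rz": 0,"gripper": 0}]}}

```text
clock: 1.52
position: [482.0, -267.9, 117.1]
ee_rot: [[-0.001, 0.343, 0.939], [-0.002, 0.939, -0.343], [-1.0, -0.002, 0.0]]
force: [0.7, 0.4, -0.7]
opening: 0.998
```

```bash
python3 -c "
from h import *
from bench import imaging
import cv2
goal([482,-268,72])
p,d=imaging.read_camera('side'); cv2.imwrite('pics/s2.png',cv2.resize(p[80:200,220:360,::-1],None,fx=5,fy=5,interpolation=cv2.INTER_CUBIC))
"
```

```text
clock 1.5167 pos [ 482.  -267.9  117.1] F [ 0.69  0.39 -0.68] M [-0.01  0.02  0.01] op 0.998
shift tool mm [45.1  0.  -0. ] rot rad [0.002  0.0004 0.0025]
```

View pics/s2.png

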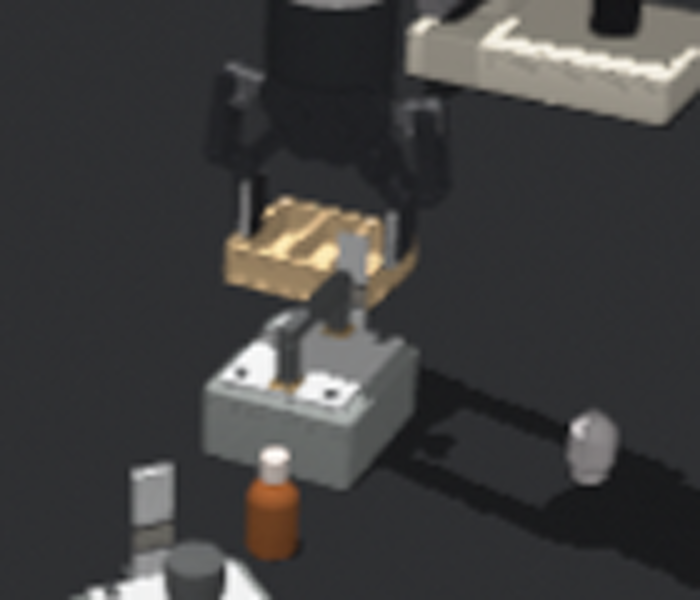

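In this side crop the fingers, at x≈245 and x≈395, straddle the bar at about (315,300). I'll descend and close.

>>> {"api": "jog_arm", "payload": {"deltas": [{"x": 0.015,"y": 0,"z": 0,"rx": 0.001,"ry": 0,"rz": 0.002,"gripper": 0},{"x": 0.015,"y": 0,"z": 0,"rx": 0,"ry": 0,"rz": 0,"gripper": 0},{"x": 0.01,"y": 0,"z": 0,"rx": 0,"ry": 0,"rz": 0,"gripper": 0},{"x": 0.003,"y": 0,"z": 0,"rx": 0,"ry": 0,"rz": 0,"gripper": 0},{"x": 0,"y": 0,"z": 0,"rx": 0,"ry": 0,"rz": 0,"gripper": 0}]}}

```text
clock: 1.98
position: [484.8, -272.8, 80.8]
ee_rot: [[0.01, 0.348, 0.937], [-0.008, 0.938, -0.348], [-1.0, -0.004, 0.012]]
force: [-0.2, -0.5, -0.3]
opening: 0.997
```

>>> {"api": "jog_arm", "payload": {"deltas": [{"x": 0,"y": 0,"z": 0,"rx": 0,"ry": 0,"rz": 0,"gripper": 120},{"x": 0,"y": 0,"z": 0,"rx": 0,"ry": 0,"rz": 0,"gripper": 160},{"x": 0,"y": 0,"z": 0,"rx": 0,"ry": 0,"rz": 0,"gripper": 180},{"x": 0,"y": 0,"z": 0,"rx": 0,"ry": 0,"rz": 0,"gripper": 190},{"x": 0,"y": 0,"z": 0,"rx": 0,"ry": 0,"rz": 0,"gripper": 190}]}}

```text
clock: 2.4
position: [486.9, -274.7, 85.6]
ee_rot: [[0.016, 0.349, 0.937], [-0.013, 0.937, -0.348], [-1.0, -0.006, 0.019]]
force: [0.3, 0.4, 0.3]
opening: 0.3
```

```bash
python3 -c "
from h import *
goal([482,-268,72])"
```

```text
clock 2.4 pos [ 486.9 -274.7   85.6] F [0.31 0.37 0.34] M [ 0. -0. -0.] op 0.3
shift tool mm [13.4  4.7 -7.2] rot rad [-0.0034  0.0192  0.0063]
```

>>> {"api": "jog_arm", "payload": {"deltas": [{"x": 0,"y": 0.0025,"z": -0.004,"rx": 0,"ry": 0.01,"rz": 0.003,"gripper": 120},{"x": 0.005,"y": 0.0025,"z": -0.004,"rx": 0,"ry": 0.01,"rz": 0.003,"gripper": 120},{"x": 0.005,"y": 0,"z": 0,"rx": 0,"ry": 0,"rz": 0,"gripper": 120},{"x": 0.005,"y": 0,"z": 0,"rx": 0,"ry": 0,"rz": 0,"gripper": 120}]}}

```text
clock: 2.73
position: [481.8, -267.1, 71.8]
ee_rot: [[0.001, 0.348, 0.937], [-0.001, 0.937, -0.348], [-1.0, -0.001, 0.001]]
force: [-0.3, 0.1, -0.1]
opening: 0.526
```

```bash
python3 -c "
from h import *
from bench import imaging
goal([482,-268,72])
for i in range(4): imaging.read_camera('side'); goal([482,-268,72])"
```

```text
clock 2.7333 pos [ 481.8 -267.1   71.8] F [-0.31  0.08 -0.13] M [ 0.06 -0.06 -0.01] op 0.526
shift tool mm [-0.2 -0.7  0.5] rot rad [-0.0031  0.0015  0.0007]
clock 2.7833 pos [ 481.  -266.6   70.2] F [-0.19 -0.09 -1.05] M [0.04 0.05 0.  ] op 0.53
shift tool mm [-1.8 -1.   1.5] rot rad [-0.0032 -0.0013 -0.0001]
clock 2.8333 pos [ 480.9 -266.6   70.4] F [-0.15  0.08  0.46] M [ 0.02  0.04 -0.07] op 0.527
shift tool mm [-1.6 -1.   1.5] rot rad [-0.0032 -0.0016 -0.0002]
clock 2.8833 pos [ 481.2 -266.8   71. ] F [-0.88  0.54 -0.06] M [-0.01 -0.05 -0.01] op 0.528
shift tool mm [-1.  -0.8  1.2] rot rad [-0.0033 -0.0008  0.0001]
clock 2.9333 pos [ 481.5 -267.1   71.5] F [ 0.1  -0.65  0.03] M [-0.01 -0.04 -0.01] op 0.528
shift tool mm [-0.5 -0.7  0.8] rot rad [-0.0033  0.0002  0.0003]
```

>>> {"api": "jog_arm", "payload": {"deltas": [{"x": 0,"y": -0.0005,"z": 0.0005,"rx": -0.003,"ry": 0,"rz": 0,"gripper": 255}]}}

```text
clock: 3.02
position: [481.9, -267.8, 71.5]
ee_rot: [[0.0, 0.345, 0.938], [-0.0, 0.938, -0.345], [-1.0, -0.0, 0.0]]
force: [-1.0, 0.1, 0.5]
opening: 0.407
```

```bash
python3 -c "
from h import *
from bench import imaging
goal([482,-268,72])
for i in range(12): imaging.read_camera('side'); (i%2) and goal([482,-268,72])"
```

```text
clock 3.0167 pos [ 481.9 -267.8   71.5] F [-0.99  0.14  0.53] M [-0.02  0.   -0.01] op 0.407
shift tool mm [-0.4 -0.2  0.2] rot rad [-0.0001  0.0004  0.0004]
clock 3.1167 pos [ 481.9 -267.9   71.6] F [-0.22  0.2  -0.89] M [ 0.    0.01 -0.05] op 0.228
shift tool mm [-0.4 -0.1  0.2] rot rad [-0.0003  0.0004  0.0004]
clock 3.2167 pos [ 484.3 -268.8   72.2] F [ 6.75 -2.74 -4.2 ] M [-0.37 -1.11 -0.01] op 0.122
shift tool mm [ 0.2 -0.  -2.5] rot rad [-0.0006  0.0072  0.0006]
clock 3.3167 pos [ 484.3 -268.8   72. ] F [ 6.98 -3.03 -4.35] M [-0.37 -0.99 -0.1 ] op 0.121
shift tool mm [ 0.  -0.1 -2.5] rot rad [-0.0006  0.0071  0.0006]
clock 3.4167 pos [ 484.3 -268.8   72. ] F [ 6.88 -2.72 -4.43] M [-0.4  -0.99 -0.09] op 0.129
shift tool mm [-0.1 -0.1 -2.4] rot rad [-0.0006  0.0069  0.0006]
clock 3.5167 pos [ 484.3 -268.8   71.9] F [ 7.06 -2.63 -3.99] M [-0.35 -0.97 -0.06] op 0.125
shift tool mm [-0.1 -0.1 -2.5] rot rad [-0.0006  0.0069  0.0006]
clock 3.6167 pos [ 484.3 -268.8   71.9] F [ 7.08 -2.42 -4.64] M [-0.37 -0.99 -0.06] op 0.123
shift tool mm [-0.1 -0.1 -2.4] rot rad [-0.0006  0.0068  0.0006]
```

The bar is gripped: opening 0.12, with the arm pushed about 2.5 mm sideways. I'll pull up in small steps.

>>> {"api": "jog_arm", "payload": {"deltas": [{"x": 0,"y": 0,"z": 0,"rx": 0,"ry": 0,"rz": 0,"gripper": 255},{"x": -0.003,"y": 0,"z": 0,"rx": 0,"ry": 0,"rz": 0,"gripper": 255},{"x": -0.003,"y": 0,"z": 0,"rx": 0,"ry": 0,"rz": 0,"gripper": 255}]}}

```text
clock: 3.87
position: [484.3, -268.8, 76.2]
ee_rot: [[0.005, 0.346, 0.938], [-0.002, 0.938, -0.346], [-1.0, -0.0, 0.006]]
force: [3.7, -1.6, -5.5]
opening: 0.122
```

```bash
python3 -c "
from h import *
from bench import imaging
g=[484.3,-268.8,94]
goal(g)
for i in range(4): imaging.read_camera('side'); goal(g)"
```

```text
clock 3.8667 pos [ 484.3 -268.8   76.2] F [ 3.74 -1.6  -5.55] M [-0.25 -0.47 -0.05] op 0.122
shift tool mm [-17.8  -0.    0.1] rot rad [-0.001   0.0058  0.0002]
clock 3.9167 pos [ 484.3 -268.8   76.6] F [ 2.92 -2.11 -6.85] M [-0.16 -0.34 -0.09] op 0.124
shift tool mm [-17.4  -0.    0.1] rot rad [-0.001   0.0059  0.0002]
clock 3.9667 pos [ 484.3 -268.8   76.5] F [ 3.35 -0.73 -6.05] M [-0.16 -0.34 -0.05] op 0.126
shift tool mm [-17.5  -0.    0.1] rot rad [-0.001   0.006   0.0002]
clock 4.0167 pos [ 484.3 -268.8   76.5] F [ 2.12 -1.83 -6.97] M [-0.22 -0.34 -0.07] op 0.128
shift tool mm [-17.5  -0.    0.1] rot rad [-0.0009  0.0061  0.0003]
clock 4.0667 pos [ 484.4 -268.8   76.4] F [ 4.19 -1.17 -6.42] M [-0.23 -0.43 -0.02] op 0.126
shift tool mm [-17.6  -0.1   0.1] rot rad [-0.0009  0.006   0.0002]
```

>>> {"api": "jog_arm", "payload": {"deltas": [{"x": -0.003,"y": 0,"z": 0,"rx": 0,"ry": 0,"rz": 0,"gripper": 255},{"x": -0.004,"y": 0,"z": 0,"rx": 0,"ry": 0,"rz": 0,"gripper": 255},{"x": -0.004,"y": 0,"z": 0,"rx": 0,"ry": 0,"rz": 0,"gripper": 255},{"x": -0.003,"y": 0,"z": 0,"rx": 0,"ry": 0,"rz": 0,"gripper": 255}]}}

```text
clock: 4.4
position: [484.3, -268.8, 87.7]
ee_rot: [[0.005, 0.346, 0.938], [-0.002, 0.938, -0.346], [-1.0, 0.0, 0.005]]
force: [4.4, -2.8, -11.5]
opening: 0.124
```

```bash
python3 -c "
from h import *
from bench import imaging
g=[484.3,-268.8,94]
goal(g)
for i in range(4): imaging.read_camera('side'); goal(g)"
```

```text
clock 4.4 pos [ 484.3 -268.8   87.7] F [  4.4   -2.84 -11.51] M [-0.5  -0.77 -0.02] op 0.124
shift tool mm [-6.3 -0.   0. ] rot rad [-0.0011  0.0054 -0.0003]
clock 4.45 pos [ 484.3 -268.8   88. ] F [  4.67  -2.37 -11.23] M [-0.32 -0.62 -0.07] op 0.125
shift tool mm [-6. -0.  0.] rot rad [-0.0012  0.0055 -0.0003]
clock 4.5 pos [ 484.3 -268.8   87.8] F [  5.27  -2.96 -10.93] M [-0.44 -0.69 -0.02] op 0.13
shift tool mm [-6.2 -0.   0. ] rot rad [-0.0012  0.0055 -0.0003]
clock 4.55 pos [ 484.3 -268.8   87.6] F [  4.8   -3.54 -10.71] M [-0.44 -0.69  0.01] op 0.126
shift tool mm [-6.4 -0.   0. ] rot rad [-0.0012  0.0055 -0.0003]
clock 4.6 pos [ 484.3 -268.8   87.5] F [  5.23  -3.75 -10.71] M [-0.42 -0.7  -0.03] op 0.128
shift tool mm [-6.5 -0.   0. ] rot rad [-0.0012  0.0054 -0.0003]
```

Rise is about 15.5 mm at 10.7 N, which matches the spring data. I need about 6.5 mm more.

>>> {"api": "jog_arm", "payload": {"deltas": [{"x": -0.0035,"y": 0,"z": 0,"rx": 0,"ry": 0,"rz": 0,"gripper": 255},{"x": -0.0035,"y": 0,"z": 0,"rx": 0,"ry": 0,"rz": 0,"gripper": 255}]}}

```text
clock: 4.77
position: [484.3, -268.7, 91.7]
ee_rot: [[0.005, 0.346, 0.938], [-0.001, 0.938, -0.346], [-1.0, 0.001, 0.005]]
force: [6.9, -3.3, -13.5]
opening: 0.124
```

```bash
python3 -c "
from h import *
from bench import imaging
import cv2
g=[484.3,-268.8,94]
goal(g)
for i in range(44):
  p,d=imaging.read_camera('side'); (i%6==1) and goal(g)
  if telemetry.sense()['position'][2]<88.8: break
goal(g)
cv2.imwrite('pics/s3.png',cv2.resize(p[80:200,220:360,::-1],None,fx=5,fy=5,interpolation=cv2.INTER_CUBIC))"
```

```text
clock 4.7667 pos [ 484.3 -268.7   91.7] F [  6.91  -3.27 -13.49] M [-0.51 -0.83 -0.1 ] op 0.124
shift tool mm [-2.3 -0.1  0. ] rot rad [-0.0013  0.0047 -0.0007]
clock 4.8667 pos [ 484.3 -268.8   91.9] F [  5.84  -3.24 -11.8 ] M [-0.49 -0.77 -0.06] op 0.124
shift tool mm [-2.1 -0.   0. ] rot rad [-0.0013  0.0048 -0.0007]
clock 5.1667 pos [ 484.3 -268.8   91.6] F [  4.96  -4.86 -12.01] M [-0.52 -0.81 -0.1 ] op 0.124
shift tool mm [-2.4 -0.   0. ] rot rad [-0.0013  0.0047 -0.0007]
clock 5.4667 pos [ 484.3 -268.7   91.6] F [  6.    -3.36 -11.68] M [-0.53 -0.84 -0.03] op 0.126
shift tool mm [-2.4 -0.   0. ] rot rad [-0.0013  0.0047 -0.0007]
clock 5.7667 pos [ 484.3 -268.7   91.6] F [  5.53  -3.34 -11.59] M [-0.49 -0.83  0.  ] op 0.126
shift tool mm [-2.4 -0.1  0. ] rot rad [-0.0013  0.0047 -0.0007]
clock 6.0667 pos [ 484.3 -268.7   91.6] F [  5.4   -3.61 -10.9 ] M [-0.51 -0.77 -0.03] op 0.128
shift tool mm [-2.4 -0.1 -0. ] rot rad [-0.0013  0.0048 -0.0007]
clock 6.3667 pos [ 484.3 -268.7   91.6] F [  6.16  -3.2  -12.15] M [-0.46 -0.85 -0.05] op 0.126
shift tool mm [-2.4 -0.1  0. ] rot rad [-0.0013  0.0047 -0.0007]
clock 6.6667 pos [ 484.3 -268.7   91.6] F [  5.71  -3.56 -13.26] M [-0.47 -0.8  -0.05] op 0.127
shift tool mm [-2.4 -0.   0. ] rot rad [-0.0013  0.0047 -0.0007]
clock 6.9667 pos [ 484.3 -268.8   91.6] F [  5.39  -2.94 -11.38] M [-0.51 -0.82 -0.04] op 0.133
shift tool mm [-2.4 -0.   0. ] rot rad [-0.0013  0.0047 -0.0007]
clock 6.9667 pos [ 484.3 -268.8   91.6] F [  5.39  -2.94 -11.38] M [-0.51 -0.82 -0.04] op 0.133
shift tool mm [-2.4 -0.   0. ] rot rad [-0.0013  0.0047 -0.0007]
```

View pics/s3.png

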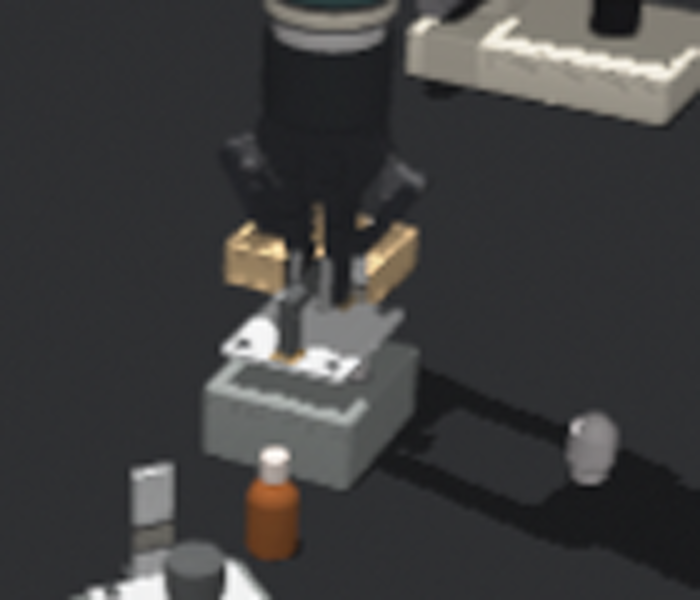

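The plate is up and was held steady at about 19.6 mm, at roughly 12 N. I'll nudge it to 22 mm and hold there for the full 2 s.

>>> {"api": "jog_arm", "payload": {"deltas": [{"x": -0.002,"y": 0,"z": 0,"rx": 0,"ry": 0,"rz": 0,"gripper": 255},{"x": -0.003,"y": 0,"z": 0,"rx": 0,"ry": 0,"rz": 0,"gripper": 255}]}}

```text
clock: 7.13
position: [484.3, -268.7, 93.2]
ee_rot: [[0.004, 0.347, 0.938], [-0.0, 0.938, -0.347], [-1.0, 0.001, 0.004]]
force: [6.1, -3.8, -13.1]
opening: 0.133
```

```bash
python3 -c "
from h import *
from bench import imaging
g=[484.3,-268.8,94]
goal(g)
for i in range(46):
  p,d=imaging.read_camera('side'); (i%15==1) and goal(g)
  if not 88.8<telemetry.sense()['position'][2]<99: print('off');break
goal(g)"
```

```text
clock 7.1333 pos [ 484.3 -268.7   93.2] F [  6.1   -3.82 -13.05] M [-0.57 -0.94  0.  ] op 0.133
shift tool mm [-0.8 -0.1  0.1] rot rad [-0.0014  0.0037 -0.0012]
clock 7.2333 pos [ 484.3 -268.7   93.5] F [  6.59  -3.97 -12.32] M [-0.49 -0.85 -0.09] op 0.129
shift tool mm [-0.5 -0.1  0. ] rot rad [-0.0014  0.0038 -0.0012]
clock 7.9833 pos [ 484.3 -268.7   93.4] F [  6.29  -3.13 -12.19] M [-0.56 -0.9  -0.06] op 0.127
shift tool mm [-0.6 -0.1  0. ] rot rad [-0.0014  0.0039 -0.0012]
clock 8.7333 pos [ 484.3 -268.7   93.4] F [  5.91  -4.46 -12.6 ] M [-0.53 -0.86 -0.02] op 0.127
shift tool mm [-0.6 -0.1  0. ] rot rad [-0.0014  0.0039 -0.0012]
clock 9.4333 pos [ 484.3 -268.7   93.4] F [  5.75  -2.92 -12.2 ] M [-0.55 -0.85 -0.06] op 0.131
shift tool mm [-0.6 -0.1  0. ] rot rad [-0.0014  0.0038 -0.0012]
```

Held 2.3 s at 21.4 mm. Now I'll lower it gently.

>>> {"api": "jog_arm", "payload": {"deltas": [{"x": 0.001,"y": 0,"z": 0,"rx": 0,"ry": 0,"rz": 0,"gripper": 255},{"x": 0.002,"y": 0,"z": 0,"rx": 0,"ry": 0,"rz": 0,"gripper": 255},{"x": 0.002,"y": 0,"z": 0,"rx": 0,"ry": 0,"rz": 0,"gripper": 255},{"x": 0.002,"y": 0,"z": 0,"rx": 0,"ry": 0,"rz": 0,"gripper": 255},{"x": 0.001,"y": 0,"z": 0,"rx": 0,"ry": 0,"rz": 0,"gripper": 255}]}}

```text
clock: 9.85
position: [484.3, -268.7, 80.4]
ee_rot: [[0.003, 0.347, 0.938], [0.001, 0.938, -0.347], [-1.0, 0.002, 0.002]]
force: [4.1, -1.2, -7.8]
opening: 0.128
```

```bash
python3 -c "
from h import *
from bench import imaging
g=[484.3,-268.8,72]
goal(g)
for i in range(3): imaging.read_camera('side')
goal(g)"
```

```text
clock 9.85 pos [ 484.3 -268.7   80.4] F [ 4.09 -1.17 -7.76] M [-0.33 -0.57 -0.02] op 0.128
shift tool mm [ 8.4 -0.1  0. ] rot rad [-0.0015  0.0025 -0.0017]
clock 10.0 pos [ 484.3 -268.7   80.7] F [ 3.51 -2.95 -9.52] M [-0.37 -0.58  0.01] op 0.126
shift tool mm [ 8.7 -0.1  0. ] rot rad [-0.0014  0.0025 -0.0017]
```

>>> {"api": "jog_arm", "payload": {"deltas": [{"x": 0.001,"y": 0,"z": 0,"rx": 0,"ry": 0,"rz": 0,"gripper": 255},{"x": 0.0015,"y": 0,"z": 0,"rx": 0,"ry": 0,"rz": 0,"gripper": 255},{"x": 0.001,"y": 0,"z": 0,"rx": 0,"ry": 0,"rz": 0,"gripper": 255},{"x": 0.001,"y": 0,"z": 0,"rx": 0,"ry": 0,"rz": 0,"gripper": 255}]}}

```text
clock: 10.33
position: [484.3, -268.7, 76.8]
ee_rot: [[0.003, 0.347, 0.938], [0.0, 0.938, -0.347], [-1.0, 0.001, 0.003]]
force: [3.2, -2.2, -6.6]
opening: 0.128
```

```bash
python3 -c "
from h import *
from bench import imaging
g=[484.3,-268.8,72]
goal(g)
for i in range(3): imaging.read_camera('side')
goal(g)"
```

```text
clock 10.3333 pos [ 484.3 -268.7   76.8] F [ 3.22 -2.24 -6.57] M [-0.19 -0.37 -0.04] op 0.128
shift tool mm [ 4.8 -0.1  0. ] rot rad [-0.0013  0.0028 -0.0015]
clock 10.4833 pos [ 484.3 -268.7   76.7] F [ 3.69 -0.92 -6.71] M [-0.3  -0.43 -0.05] op 0.129
shift tool mm [ 4.7 -0.1  0. ] rot rad [-0.0013  0.0028 -0.0015]
```

>>> {"api": "jog_arm", "payload": {"deltas": [{"x": 0.0015,"y": 0,"z": 0,"rx": 0,"ry": 0,"rz": 0,"gripper": 255},{"x": 0.0015,"y": 0,"z": 0,"rx": 0,"ry": 0,"rz": 0,"gripper": 255},{"x": 0.0015,"y": 0,"z": 0,"rx": 0,"ry": 0,"rz": 0,"gripper": 255},{"x": 0.0015,"y": 0,"z": 0,"rx": 0,"ry": 0,"rz": 0,"gripper": 255},{"x": 0.0015,"y": 0,"z": 0,"rx": 0,"ry": 0,"rz": 0,"gripper": 255}]}}

```text
clock: 10.9
position: [484.4, -268.8, 71.8]
ee_rot: [[0.004, 0.346, 0.938], [-0.0, 0.938, -0.346], [-1.0, 0.001, 0.004]]
force: [-2.7, 1.4, 7.2]
opening: 0.131
```

```bash
python3 -c "
from h import *
from bench import imaging
g=[484.3,-268.8,72]
goal(g)
for i in range(3): imaging.read_camera('side')
goal(g)"
```

```text
clock 10.9 pos [ 484.4 -268.8   71.8] F [-2.71  1.44  7.23] M [ 0.3   0.4  -0.04] op 0.131
shift tool mm [-0.2 -0.  -0.1] rot rad [-0.0012  0.0036 -0.0011]
clock 11.05 pos [ 484.4 -268.8   71.7] F [-0.9   1.52  5.31] M [ 0.21  0.35 -0.05] op 0.127
shift tool mm [-0.3 -0.  -0.1] rot rad [-0.0012  0.0038 -0.001 ]
```

The plate is on its stop: z is back at 71.7 mm and the force has reversed to about 5 N downward. I'll open the gripper.

>>> {"api": "jog_arm", "payload": {"deltas": [{"x": 0,"y": 0,"z": 0,"rx": 0,"ry": 0,"rz": 0,"gripper": 0}]}}

```text
clock: 11.13
position: [484.3, -268.8, 72.2]
ee_rot: [[0.004, 0.346, 0.938], [-0.001, 0.938, -0.346], [-1.0, 0.001, 0.004]]
force: [0.3, 0.6, -0.4]
opening: 0.254
```

```bash
python3 -c "
from h import *
from bench import imaging
g=[484.3,-268.8,190]
goal(g)
for i in range(14): imaging.read_camera('side')
goal(g)"
```

```text
clock 11.1333 pos [ 484.3 -268.8   72.2] F [ 0.26  0.56 -0.39] M [ 0.   -0.01  0.03] op 0.254
shift tool mm [-1.178e+02  1.000e-01  5.000e-01] rot rad [-0.0011  0.0041 -0.0008]
clock 11.8333 pos [ 484.3 -268.8   71.7] F [ 0.23  0.09 -0.56] M [ 0.04  0.01 -0.01] op 0.999
shift tool mm [-1.183e+02  1.000e-01  4.000e-01] rot rad [-0.0012  0.0037 -0.0011]
```

>>> {"api": "jog_arm", "payload": {"deltas": [{"x": -0.01,"y": 0,"z": 0,"rx": 0,"ry": 0,"rz": 0,"gripper": 0},{"x": -0.02,"y": 0,"z": 0,"rx": 0,"ry": 0,"rz": 0,"gripper": 0},{"x": -0.025,"y": 0,"z": 0,"rx": 0,"ry": 0,"rz": 0,"gripper": 0},{"x": -0.025,"y": 0,"z": 0,"rx": 0,"ry": 0,"rz": 0,"gripper": 0},{"x": -0.02,"y": 0,"z": 0,"rx": 0,"ry": 0,"rz": 0,"gripper": 0},{"x": -0.01,"y": 0,"z": 0,"rx": 0,"ry": 0,"rz": 0,"gripper": 0}]}}

```text
clock: 12.33
position: [481.6, -267.2, 184.4]
ee_rot: [[-0.004, 0.346, 0.938], [0.005, 0.938, -0.346], [-1.0, 0.003, -0.006]]
force: [0.8, -0.0, 1.0]
opening: 1.001
```

```bash
python3 -c "
from h import *
from bench import imaging
import cv2
for i in range(6): p,d=imaging.read_camera('side')
goal([482,-268,190])
cv2.imwrite('pics/s4.png',cv2.resize(p[80:300,180:360,::-1],None,fx=2.7,fy=2.7,interpolation=cv2.INTER_CUBIC))"
```

```text
clock 12.6333 pos [ 479.8 -265.9  178.4] F [ 1.15  1.06 -0.02] M [-0.01  0.01  0.02] op 0.999
shift tool mm [-11.6  -1.1   2.6] rot rad [-0.0013 -0.0143 -0.0058]
```

View pics/s4.png

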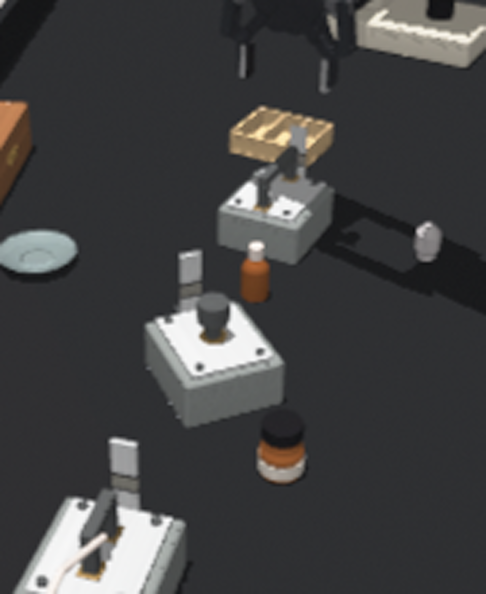

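All three plates are down (long at (275,200), knob at (215,345), short at (100,540)), and the gripper is well clear above.

```bash
python3 -c "
from bench import close_job
print(close_job())"
```

```text
the job is handed in; nothing more can be done
None
```

I proof-tested the long bridge handle and handed the job in at about 12.6 s; the hand-in gave no verdict.

- **Pull and hold:** I gripped the handle across its bar and pulled straight up. It held for about 2.2 s at 19.6 mm, then about 2.3 s at 21.4 mm. The vertical force read about 12–13 N, slightly under the 13 N expected. The highest rise I measured was 21.5 mm, so it was never overpulled.
- **Lowering and release:** I eased the plate down in small steps until it sat on its stop. The gripper was back at its starting height and the force had reversed to about 5 N downward. Only then did I open the fingers and move about 105 mm clear.
- **Final checks:** The last side picture shows all three plates down, nothing disturbed, and the wrist force near zero. The other two testers were not touched.

**What disagreed:**
- **Refused move:** My first move was refused because its rows lacked some fields.
- **Drift before gripping:** The arm drifted by up to 14 mm while closing the first time, so I reopened and re-centred it.
- **Sideways offset:** The bar turned out to be about 2.5 mm off my measured position. That left about 7 N of sideways force on it through the pull and hold.

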